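Push-latch trays: lock the one, load the other

ROBOT

A 6-joint arm with a two-finger parallel gripper is mounted at the origin on a cart in front of the work surface, level with it; the furniture and walls round the work are solid. World frame = base frame: x ahead of the robot, y to its left, z up, the work surface at z = 0. Lengths are in m, angles in rad, forces in N, time in s.
With the tool pointing down it reaches from about 0.35 to 0.85 m from the base axis. Payload 8.1 kg.
Tool frame: the origin (TCP) lies on the centre line of the jaws, within the pads' length; the fingertips stand 22 mm ahead of it and the grasp point (between the pads) lies 3 mm ahead of it; z points along the fingers, y is the line along which they close (so a half turn about z gives the same grasp; the last joint's range is limited). The gripper opens to 93 mm and grips with 3 to 60 N. Pads are 15 mm wide; open, the fingers measure 128 mm over their backs; the gripper's body (75 mm by 188 mm) begins 65 mm behind the grasp point.
Start: joints at [-1.311, 0.13, 1.488, -0, 1.523, -0.085], TCP at [0.203, -0.565, 0.241] pointing down, gripper open.
Joint ranges: [-2.96, 2.96], [-0.89, 2.26], [0.02, 2.5], [-1.34, 4.48], [0, 2.73], [-2.66, 2.66]. Speed limits (rad/s): [2.39, 2.39, 2.79, 3.14, 3.14, 3.14].

INTERFACE

Orientations are given as a rotation vector (axis times angle).
In Python, from plant import robot gives the robot as it stands.
- The arm moves only by the tool shift_gripper, called as name(argument=value, ...) on one line, values as JSON. Schema: {"type":"object","properties":{"deltas":{"type":"array","items":{"type":"array","items":{"type":"number"},"minItems":5,"maxItems":5},"minItems":1,"maxItems":20},"grip_n":{"type":"number"},"only":{"type":"string"},"quiet":{"type":"boolean"},"lines":{"type":"string"}},"required":["deltas"],"additionalProperties":false}. deltas is a list of rows, 1 to 20 of them, each of 5 numbers: the finger opening in m, then dx, dy, dz in shares of the most that a row can go, 1 being 50 mm, then a turn about the tool's z in shares of 90 degrees (1.0 is 90 degrees); each row shifts and turns the commanded pose from where the row before left it, along the tool's axes as they then stand; what a row does not reach is not made up. A row lasts 1/10 s, in which the tool goes at most 0.05 m and 0.15 rad, less where a joint would pass 70% of its speed; a pose out of reach is approached as far as the arm can. The fingers move at their own pace and stop on an object; grip_n is the grip in N (left out, the last holds). Time passes only in rows, so rows that do not move let the fingers close. The tool returns the time, the measured TCP pose, the force, the opening and the grip force at its end. only (a regular expression) keeps the lines of the reply that match it, lines (a string "A,B") keeps lines A to B, and quiet returns only ok. Shift and turn numbers lie between -1 and 1, and a call with a number outside is refused. Input that does not fit is refused with a message, and nothing moves.
- robot.read_state(): the state, without advancing time (a new reading comes with each control period).
- robot.read_camera(name): name is "scene" or "side" or "wrist"; returns a dict with "image" (420x560x3 uint8, red, green, blue), "fx", "fy", "cx", "cy" (pixels), "dist" ([k1, k2, p1, p2, k3] as OpenCV has them; the pictures are not rectified), "R" (3x3) and "t" (3): a world point X has camera coordinates R X + t. Camera axes: x right, y down, z forward; pixel columns grow to the right and rows downward; lengths in m; the calibration is good to about 2 mm. A picture is of the moment at which its call begins. There is no depth.
- robot.close_job(): hands the job in; it is judged then, once.
The state is a dict: "t": time; "q": joint angles; "dq": joint speeds; "joint_torque": joint torques, N m; "tool_pos": TCP position; "orientation": TCP orientation; "force": force on the tool from outside, world axes, zero at the start; "wrist_torque": the same for the moment, N m; "opening": finger opening in m; "gripper_force": force on a finger pad.
Only numpy, scipy, OpenCV 4.12 (cv2) and the standard library are available. Lean on these libraries where they do the work, as an engineer would, in place of code of your own. Each camera call takes 0.05 s, during which the arm holds its last target. There are 200 camera calls.

TASK

Tidy the two push-latch trays: first push the yellow-fronted tray, which stands ajar, fully home so that its latch holds it shut. Then press the latched blue-fronted tray to release it, pull it fully open, lay the brown sanding block flat in it with the block's length along the tray's travel, and push the tray fully home so that it latches again; both trays must stay shut when let go, and the wooden block and the grey steel block at the right are to be left alone.

Things in the scene. Friction and masses are not known exactly. Their poses are not given: they have to be found in the camera images.
- yellow_tray (a joint): yellow tray's travel out of its housing (along the housing's -x), m: 0 latched shut, -0.0188 inner stop, 0.092 fully open (outer stop). Starts unlatched and ajar, at 0.042 to 0.06. Push to the inner stop and let it come back: it locks at 0. Push it there again and let it come back: it is released and springs out to about 0.04; from there it slides freely. A latched tray cannot be pulled open.
- blue_tray (a joint): blue tray's travel out of its housing (along the housing's -x), m: 0 latched shut, -0.0188 inner stop, 0.092 fully open (outer stop). Starts latched, at 0. Push to the inner stop and let it come back: it locks at 0. Push it there again and let it come back: it is released and springs out to about 0.04; from there it slides freely. A latched tray cannot be pulled open.
- yellow_handle (a point): middle of the yellow tray's bow handle: level steel bar, 10 mm thick, along the tray's y, axis 36 mm above the table, 88 mm long between its two 10 mm arms (at y +-47 mm). The bar's axis is 45 mm in front (-x) of the front panel's face: 40 mm are clear between them, open above and below, so closed fingers can reach down there. Moves with the tray; axes as the housing's.
- blue_handle (a point): middle of the blue tray's bow handle: level steel bar, 10 mm thick, along the tray's y, axis 36 mm above the table, 88 mm long between its two 10 mm arms (at y +-47 mm). The bar's axis is 45 mm in front (-x) of the front panel's face: 40 mm are clear between them, open above and below, so closed fingers can reach down there. Moves with the tray; axes as the housing's.
- yellow_face (a point): on the outer face of the yellow front panel, in its middle, 36 mm above the table; push here (+x). Panel 130 wide, 8 thick, 6 to 60 mm above the table. The spring needs 5.4 N at joint 0, 7 N at the inner stop; 10 to 15 N at a calm pace is plenty. Stopping over 2 mm short of the inner stop may not switch the latch; then draw back, for it must be free to come 19 mm back to lock, 57 mm on release.
- blue_face (a point): on the outer face of the blue front panel, in its middle, 36 mm above the table; push here (+x). Panel 130 wide, 8 thick, 6 to 60 mm above the table. The spring needs 5.4 N at joint 0, 7 N at the inner stop; 10 to 15 N at a calm pace is plenty. Stopping over 2 mm short of the inner stop may not switch the latch; then draw back, for it must be free to come 19 mm back to lock, 57 mm on release.
- blue_floor (a point): middle of the blue tray's floor (upper face, 19 mm above the table), 111 mm behind the handle's bar. The pan is 112 mm long (x) and 112 mm wide (y) inside; side and rear walls rise 25 mm above the floor, the front panel 41 mm, the housing's roof is 37 mm above it. At joint 0.092 the whole pan stands clear in front of the housing. Moves with the tray; axes as the housing's.
- yellow_unit: fixed grey steel housing of the yellow-fronted tray, 133 deep (x) x 134 wide (y) x 62 mm high, open at its front, which faces its own -x, towards the robot, up to 10 degrees askew. Origin: centre of its underside, on the table. Equal to the blue one; one stands on the left, one on the right, either way round.
- blue_unit: fixed grey steel housing of the blue-fronted tray, 133 deep (x) x 134 wide (y) x 62 mm high, open at its front, which faces its own -x, towards the robot, up to 10 degrees askew. Origin: centre of its underside, on the table. Equal to the yellow one; either may stand on the left.
- emery_block: loose sanding block, brown cork wrapped in dark emery paper: 53 wide (own x) x 95 long (own y) x 29 mm high, 80 g, lying flat on the table between the units, turned up to 0.6 rad from lying along the robot's x. Origin: centre of its underside, z up. Grasp it across its 53 mm width from above.
- wood_block: loose brown hardwood block with round dishes, 55 x 55 x 40 mm, on the right of the table; bystander. Origin: centre of its underside.
- steel_block: loose square grey steel bench block, 75 x 75 x 20 mm, on the right of the table beside the vice; bystander. Origin: centre of its underside.

How it is judged:
By the outcome, as a careful person would: the job done as asked, in the order asked, and still so for the second after the job is handed in, with the robot touching nothing.
It also fails if it takes over 66 s, if anything falls off the work surface, if the arm or the gripper's body presses on something with over 40 N, if the wrist force passes 120 N, or if a joint passes its speed limit or range.

## Working session

There is one attempt and no reset: what is moved stays moved. The work goes in short steps, Python scripts to look and compute and a tool call to move; the robot and the scene stay as the last step left them, time stands still between calls to the robot, and variables do not carry over. Pictures are saved under pics/ and viewed, at most 10 in all, crops included, and the job is handed in when it is done.

```bash
ls; mkdir -p pics; python3 - <<'E'
from plant import robot
import cv2,numpy as np
for n in ["scene","side"]:
    c=robot.read_camera(n); cv2.imwrite(f"pics/{n}0.png",c["image"][:,:,::-1])
    print(n,c["fx"],c["cx"],c["cy"],c["dist"],(-np.array(c["R"]).T@c["t"]).round(3),np.round(c["R"],2).tolist())
s=robot.read_state();print(s["t"],s["tool_pos"],s["orientation"],s["opening"],s["force"])
E
```

```text
pics
plant.py
scene 448.9632194261961 277.42927388419713 213.41530032039444 [-0.03668273  0.          0.          0.          0.        ] [-0.091  0.481  1.011] [[-0.65, -0.76, -0.01], [-0.58, 0.5, -0.64], [0.5, -0.41, -0.76]]
side 399.2409805688539 286.7380810555411 202.0172216577886 [-0.0862563  0.         0.         0.         0.       ] [ 0.373 -0.956  0.604] [[0.98, -0.18, 0.0], [-0.09, -0.5, -0.86], [0.16, 0.84, -0.51]]
0.1 [ 0.20269253 -0.56421745  0.23969759] [-3.09339536e+00 -5.38607766e-01  2.54860318e-04] 0.09322611695811425 [-0.39755649 -0.08032426 -0.38991267]
```

View pics/scene0.png

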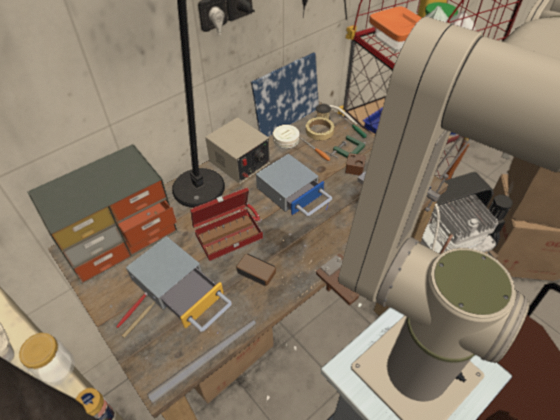

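View pics/side0.png

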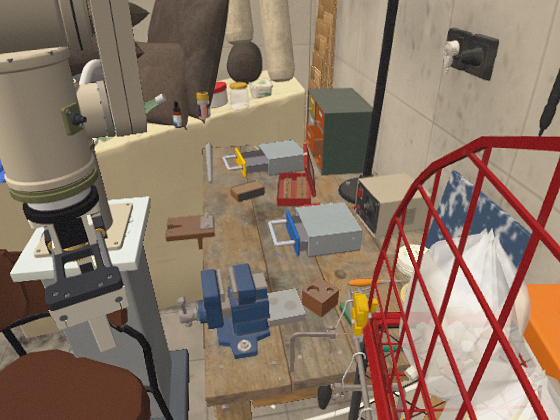

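The scene view shows the yellow tray ajar on the left (panel about 203,303, handle about 215,312), the blue unit at (290,185) with its panel at (307,197), and the emery block at (256,269). In the side view the emery block is at (248,190), the blue panel at (292,232) and the yellow panel at (240,160). Next I'll measure the housing tops and the block by colour.

```bash
cat > h.py <<'E'
from plant import robot
import cv2,numpy as np
def cam(n): 
    c=robot.read_camera(n); c["K"]=np.array([[c["fx"],0,c["cx"]],[0,c["fy"],c["cy"]],[0,0,1]]); c["R"]=np.array(c["R"]);c["t"]=np.array(c["t"]);c["dist"]=np.array(c["dist"]); return c
def ray(c,p):
    u=cv2.undistortPoints(np.array(p,float).reshape(-1,1,2),c["K"],c["dist"])[:,0]
    d=np.c_[u,np.ones(len(u))]@c["R"]; return -c["R"].T@c["t"],d
def onplane(c,p,z):
    o,d=ray(c,p); return o+d*((z-o[2])/d[:,2])[:,None]
def tri(c1,p1,c2,p2):
    a,d=ray(c1,p1);b,e=ray(c2,p2);d=d[0]/np.linalg.norm(d[0]);e=e[0]/np.linalg.norm(e[0])
    s=np.linalg.lstsq(np.c_[d,-e],b-a,rcond=None)[0]; x,y=a+s[0]*d,b+s[1]*e
    return (x+y)/2,np.linalg.norm(x-y)
def project(c,X):
    return cv2.projectPoints(np.array(X,float).reshape(-1,3),cv2.Rodrigues(c["R"])[0],c["t"],c["K"],c["dist"])[0][:,0]
E
python3 - <<'E'
from h import *
seeds={"scene":{"Yu":(165,268),"Bu":(286,180),"yp":(203,304),"bp":(307,199),"em":(258,267)},
"side":{"Yu":(282,150),"Bu":(330,218),"yp":(240,160),"bp":(293,225),"em":(247,186)}}
for n in seeds:
    c=cam(n); hsv=cv2.cvtColor(c["image"],cv2.COLOR_RGB2HSV)
    for k,(u,v) in seeds[n].items():
        print(n,k,c["image"][v,u],hsv[v,u])
    np.save(f"{n}.npy",c,allow_pickle=True)
    img=c["image"]
    crops={"scene":[(130,235,110,100),(230,240,60,60),(245,145,100,80)],"side":[(215,130,100,60),(225,170,50,40),(265,190,105,70)]}[n]
    H=[cv2.resize(img[y:y+h,x:x+w],(390,290),interpolation=cv2.INTER_CUBIC) for x,y,w,h in crops[::2]]
    np.save(f"cr_{n}.npy",np.hstack(H))
cv2.imwrite("pics/crops.png",np.vstack([np.load("cr_scene.npy"),np.load("cr_side.npy")])[:,:,::-1])
E
```

```text
scene Yu [144 149 146] [ 72   9 149]
scene Bu [142 147 148] [ 95  10 148]
scene yp [190 144  58] [ 20 177 190]
scene bp [ 44  77 121] [107 162 121]
scene em [133 109  88] [ 14  86 133]
side Yu [163 170 163] [ 60  11 170]
side Bu [165 172 166] [ 64  10 172]
side yp [218 162  10] [ 22 243 218]
side bp [ 52 110 187] [107 184 187]
side em [160 132  99] [ 16  97 160]
```

View pics/crops.png

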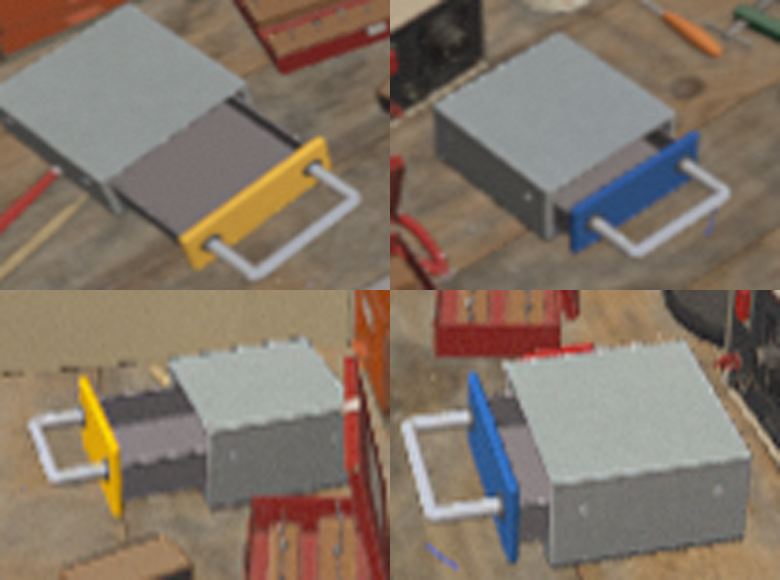

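The crops show the housing tops, tray floors, panels and bow handles clearly in both views: yellow in the left column, blue in the right. I'll segment the tops by flood fill and cast their outlines to the top planes.

```bash
cat > m.py <<'E'
from h import *
seeds={"scene":{"Yu":(165,268),"Bu":(286,180),"em":(258,267)},"side":{"Yu":(282,150),"Bu":(330,218),"em":(247,186)}}
Z={"Yu":.062,"Bu":.062,"em":.029}; C={n:np.load(f"{n}.npy",allow_pickle=True).item() for n in seeds}
Q={}
for n in seeds:
    c=C[n]; im=cv2.medianBlur(c["image"],3)
    for k,s in seeds[n].items():
        m=np.zeros((422,562),np.uint8); t=14 if k!="em" else 22
        cv2.floodFill(im.copy(),m,s,0,(t,)*3,(t,)*3,4|(255<<8)|cv2.FLOODFILL_FIXED_RANGE|cv2.FLOODFILL_MASK_ONLY)
        m=cv2.morphologyEx(m[1:-1,1:-1],cv2.MORPH_OPEN,np.ones((3,3)))
        ct=max(cv2.findContours(m,0,2)[0],key=cv2.contourArea)[:,0]
        X=onplane(c,ct,Z[k])[:,:2]
        r=cv2.minAreaRect((X*1000).astype(np.float32)); 
        hull=cv2.convexHull(ct); q=cv2.approxPolyN(hull,4)[0] if hasattr(cv2,"approxPolyN") else cv2.approxPolyDP(hull,4,True)[:,0]
        qx=onplane(c,q,Z[k]); i=np.argsort(np.arctan2(*(qx-qx.mean(0))[:,1::-1].T)); Q[n,k]=q[i]
        print(n,k,len(ct),"rect",np.round(r[0]),np.round(r[1]),round(r[2],1),"quad",(qx[i,:2]*1000).round().tolist())
for k in Z:
    for a in range(4):
        # match by nearest on plane
        pa=onplane(C["scene"],Q["scene",k][a],Z[k])[0]; pb=onplane(C["side"],Q["side",k],Z[k]); b=np.argmin(np.linalg.norm(pb-pa,axis=1))
        P,g=tri(C["scene"],Q["scene",k][a],C["side"],Q["side",k][b]); print(k,(P*1000).round(),round(g*1000,1))
# panels & handles
for k,lo,hi in [("yp",(17,140,90),(30,255,255)),("bp",(100,120,60),(115,255,255))]:
    for n in C:
        h=cv2.cvtColor(C[n]["image"],cv2.COLOR_RGB2HSV); m=cv2.inRange(h,lo,hi)
        l,lab,st,ce=cv2.connectedComponentsWithStats(m)
        s={"scene":{"yp":(203,304),"bp":(307,199)},"side":{"yp":(240,160),"bp":(293,225)}}[n][k]
        i=lab[s[1],s[0]]; ct=max(cv2.findContours((lab==i).astype(np.uint8),0,2)[0],key=cv2.contourArea)
        q=cv2.approxPolyN(cv2.convexHull(ct),4)[0]; print(n,k,st[i,4],ce[i].round(1),q.round().tolist())
E
python3 m.py
```

```text
scene Yu 51 rect [583. 301.] [132. 132.] 7.7 quad [[528.0, 227.0], [657.0, 246.0], [641.0, 374.0], [508.0, 359.0]]
scene Bu 70 rect [ 622. -149.] [131. 131.] 1.2 quad [[556.0, -216.0], [687.0, -212.0], [687.0, -84.0], [554.0, -84.0]]
scene em 1409 rect [ 443. -170.] [1484.  801.] 88.4 quad [[822.0, -1079.0], [864.0, 507.0], [345.0, 580.0], [15.0, 190.0]]
side Yu 31 rect [586. 292.] [131. 124.] 8.1 quad [[530.0, 223.0], [658.0, 241.0], [641.0, 361.0], [512.0, 346.0]]
side Bu 72 rect [ 625. -155.] [132. 133.] 1.5 quad [[560.0, -223.0], [693.0, -218.0], [688.0, -84.0], [557.0, -97.0]]
side em 444 rect [324. 429.] [1524.  710.] 70.7 quad [[239.0, -378.0], [449.0, -289.0], [962.0, 1178.0], [-101.0, 445.0]]
Yu [530. 226.  60.] 1.3
Yu [659. 245.  60.] 0.2
Yu [644. 373.  58.] 1.5
Yu [513. 358.  57.] 2.0
Bu [ 560. -219.   59.] 2.0
Bu [ 693. -215.   58.] 4.4
Bu [687. -84.  62.] 1.1
Bu [559. -88.  56.] 1.4
em [ 468. -585.  324.] 125.6
em [752. 503. 189.] 63.2
em [ 90. 469. 140.] 418.2
em [ -9. 214. 126.] 27.6
scene yp 551 [201.7 304.5] [[223, 293], [184, 328], [180, 317], [221, 280]]
side yp 153 [240.5 161.8] [[245, 161], [247, 182], [236, 162], [234, 143]]
scene bp 332 [306.7 197.1] [[320, 194], [292, 214], [290, 203], [324, 179]]
side bp 255 [292.6 231.7] [[300, 239], [298, 258], [286, 226], [286, 204]]
```

The rows are not in the units I measure in: shifts go in shares of 50 mm and turns go in shares of 90 degrees. I convert before sending: -0.0435 m is -0.87, 0.0364 m is 0.728, 0.108 rad / 1.5708 = 0.0688.

shift_gripper(deltas=[[0.09,0.728,-0.572,-0.15,0],[0.09,0.728,-0.572,-0.15,0],[0.09,0.728,-0.572,-0.15,0],[0.09,0.728,-0.572,-0.15,0],[0.09,0.728,-0.572,-0.15,0],[0.09,0.728,-0.572,-0.15,0],[0.09,0.728,-0.572,-0.15,0],[0.09,0.728,-0.572,-0.15,0],[0.09,0.312,-0.87,-0.05,0],[0.09,0.312,-0.87,-0.05,0],[0.09,0.312,-0.87,-0.05,0],[0.09,0.312,-0.87,-0.05,0],[0.09,0.312,-0.87,-0.05,0],[0.09,0.312,-0.87,-0.05,0],[0.09,0.312,-0.87,-0.05,0],[0.09,0.312,-0.87,-0.05,0],[0.09,0,0,0,0.0688],[0.09,0,0,0,0.0681],[0.09,0,0,0,0]])

```text
t: 2.1
tool_pos: [0.3991, 0.1193, 0.3205]
orientation: [3.135, 0.203, -0.0]
force: [-0.2, -0.2, 0.2]
opening: 0.0899
gripper_force: 0.0
```

```bash
python3 - <<'E'
from h import *
c=cam("wrist");np.save("w1.npy",c,allow_pickle=True);cv2.imwrite("pics/w1.png",c["image"][:,:,::-1])
s=robot.read_state();print(s["t"],s["tool_pos"],s["orientation"],s["q"],s["force"],(-c["R"].T@c["t"]).round(3))
E
```

```text
2.15 [0.39922796 0.11895551 0.32051175] [ 3.13463832e+00  2.08011468e-01 -3.90898110e-04] [ 1.66398737e-01 -3.97937033e-01  1.82624759e+00 -3.53574794e-05
  1.71353572e+00  1.60466633e+00] [0.09993028 0.52414548 0.26231484] [0.48  0.129 0.465]
```

View pics/w1.png

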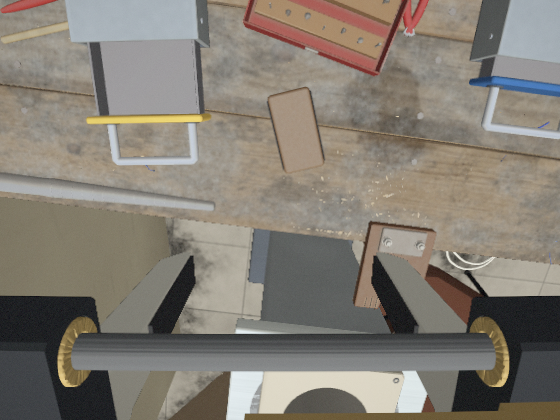

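The wrist view shows the emery block at (296,130), the yellow panel at (148,119), the yellow bar at (153,161), the blue bar at about (525,130) and a grey rail along the bench edge. I'll measure these now, combining wrist and scene views.

```bash
cat > m2.py <<'E'
from h import *
W=np.load("w1.npy",allow_pickle=True).item(); S=np.load("scene.npy",allow_pickle=True).item(); D=np.load("side.npy",allow_pickle=True).item()
def comp(c,m,seed,box):
    x0,y0,x1,y1=box; mm=np.zeros_like(m); mm[y0:y1,x0:x1]=m[y0:y1,x0:x1]
    ct=[a for a in cv2.findContours(mm,0,2)[0]]; return max(ct,key=cv2.contourArea)[:,0]
hW=cv2.cvtColor(W["image"],cv2.COLOR_RGB2HSV)
im=W["image"]; print("colours",[(p,im[p[1],p[0]].tolist(),hW[p[1],p[0]].tolist()) for p in [(296,130),(285,110),(260,130),(330,120),(320,150),(153,161),(153,145),(525,131),(296,145)]])
def quad(c,ct,z,name):
    r=cv2.minAreaRect((onplane(c,ct,z)[:,:2]*1000).astype(np.float32)); print(name,np.round(r[0],1),np.round(r[1],1),round(r[2],1))
for nm,lo,hi,box in [("yp",(15,140,80),(32,255,255),(70,100,230,135)),("bp",(100,120,50),(118,255,255),(460,70,560,105))]:
    ct=comp(W,cv2.inRange(hW,lo,hi),0,box); quad(W,ct,.06,nm+" panel@60")
for nm,box in [("yh",(100,122,205,172)),("bh",(478,95,560,142))]:
    m=((im.min(2)>145)&(im[:,:,2].astype(int)>=im[:,:,0]-5)).astype(np.uint8)
    ct=comp(W,m,0,box); print(nm,cv2.boundingRect(ct),cv2.contourArea(ct)); 
    hull=cv2.convexHull(ct); q=cv2.approxPolyN(hull,4)[0] if 1 else 0
    print(q.round(1).tolist(), (onplane(W,q,.036)[:,:2]*1000).round().tolist())
for n,c,box in [("W",W,(255,75,340,185)),("S",S,(228,248,285,290)),("D",D,(222,172,272,206))]:
    x0,y0,x1,y1=box; mask=np.full((420,560),cv2.GC_BGD,np.uint8); bg=np.zeros((1,65));fg=np.zeros((1,65))
    mask2=mask.copy(); cv2.grabCut(c["image"].copy(),mask2,(x0,y0,x1-x0,y1-y0),bg,fg,5,cv2.GC_INIT_WITH_RECT)
    m=((mask2==1)|(mask2==3)).astype(np.uint8); ct=max(cv2.findContours(m,0,2)[0],key=cv2.contourArea)[:,0]
    q=cv2.approxPolyN(cv2.convexHull(ct),4)[0]; print(n,"em",cv2.contourArea(ct),q.round().tolist()); quad(c,ct,.029,"em")
    cv2.imwrite(f"pics/m_{n}.png",cv2.resize(cv2.drawContours(c["image"][:,:,::-1].copy(),[ct],-1,(0,255,0),1)[y0-5:y1+5,x0-5:x1+5],(260,300)))
cv2.imwrite("pics/em.png",np.hstack([cv2.imread(f"pics/m_{n}.png") for n in "WSD"]))
E
python3 m2.py
```

```text
colours [((296, 130), [163, 146, 128], [15, 55, 163]), ((285, 110), [164, 145, 127], [15, 58, 164]), ((260, 130), [140, 129, 115], [17, 46, 140]), ((330, 120), [129, 120, 109], [17, 40, 129]), ((320, 150), [148, 124, 100], [15, 83, 148]), ((153, 161), [199, 206, 217], [108, 21, 217]), ((153, 145), [164, 153, 135], [19, 45, 164]), ((525, 131), [193, 199, 210], [109, 21, 210]), ((296, 145), [164, 146, 127], [15, 58, 164])]
yp panel@60 [446.1 274.3] [  6.4 135.1] 7.2
bp panel@60 [ 532.9 -116.8] [ 11.8 103.3] 1.3
yh (107, 123, 92, 42) 1013.0
[[199, 164], [113, 164], [107, 124], [195, 123]] [[397.0, 220.0], [384.0, 323.0], [430.0, 330.0], [444.0, 228.0]]
bh (482, 95, 78, 44) 702.0
[[559, 132], [559, 139], [481, 130], [491, 91]] [[492.0, -200.0], [484.0, -203.0], [481.0, -105.0], [525.0, -105.0]]
W em 3304.0 [[325, 163], [284, 173], [265, 96], [309, 85]]
em [450.6 110.1] [92.5 52.5] 20.8Traceback (most recent call last):
  File "m2.py", line 20, in <module>
    m=((mask2==1)|(mask2==3)).astype(np.uint8); ct=max(cv2.findContours(m,0,2)[0],key=cv2.contourArea)[:,0]
                                                   ~~~^^^^^^^^^^^^^^^^^^^^^^^^^^^^^^^^^^^^^^^^^^^^^^^^
ValueError: max() iterable argument is empty
```

Converted, 0.04 m is 0.8, -0.038 m is -0.76.

shift_gripper(deltas=[[0,0.208,-0.76,0.4,0],[0,0.208,-0.76,0.4,0],[0,0.208,-0.76,0.4,0],[0,0.208,-0.76,0.4,0],[0,0,0,0.8,0],[0,0,0,0.8,0],[0,0,0,0.4,0],[0,0,0,0,0]], grip_n=10)

```text
t: 2.95
tool_pos: [0.4186, 0.2732, 0.1366]
orientation: [3.132, 0.207, -0.011]
force: [-0.4, -0.6, -0.2]
opening: 0.0304
gripper_force: 0.0
```

```bash
sed -i 's/^for n,c,box.*$/for n,c,box in [("W",W,(255,75,340,185))]:/; s/for n in "WSD"/for n in "W"/' m2.py
python3 - <<'E'
# emery height: corners in wrist vs scene: project predicted top corners into scene for z hypotheses, compare to mask by colour
from h import *
W=np.load("w1.npy",allow_pickle=True).item();S=np.load("scene.npy",allow_pickle=True).item()
h=cv2.cvtColor(S["image"],cv2.COLOR_RGB2HSV); print([(p,h[p[1],p[0]].tolist()) for p in [(256,265),(245,262),(262,268),(250,277),(256,290),(240,280)]])
for p in [[325,163],[284,173],[265,96],[309,85]]:
    print([project(S,onplane(W,p,z))[0].round(1).tolist() for z in (.0,.029)])
cv2.imwrite("pics/es.png",np.hstack([cv2.resize(S["image"][248:290,225:285,::-1],(400,300)),cv2.resize(cam("wrist")["image"][:,:,::-1],(400,300))]))
E
```

```text
[((256, 265), [14, 83, 132]), ((245, 262), [14, 88, 133]), ((262, 268), [14, 84, 134]), ((250, 277), [15, 38, 40]), ((256, 290), [15, 80, 130]), ((240, 280), [15, 78, 108])]
[[277.2, 270.8], [274.9, 264.5]]
[[267.2, 286.5], [265.3, 279.4]]
[[234.8, 271.2], [234.4, 264.9]]
[[245.6, 256.1], [244.7, 250.6]]
```

View pics/es.png

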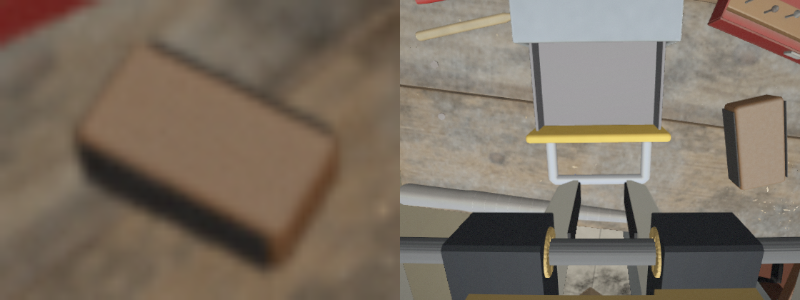

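The left half of the picture shows the emery top centred at about (256,267) in scene pixels, as the wrist ray predicted for z≈0.02–0.03. The right half shows the gripper lined up over the yellow handle gap, so I'm descending.

Converted, 0.03 m is 0.6, 0.024 m is 0.48.

shift_gripper(deltas=[[0,0,0,0,0],[0,0,0,0.24,0],[0,0,0,0.6,0],[0,0,0,0.6,0],[0,0,0,0.48,0],[0,0,0,0,0]])

```text
t: 3.6
tool_pos: [0.4189, 0.2736, 0.0417]
orientation: [3.133, 0.204, -0.007]
force: [-0.3, -0.5, -0.1]
opening: 0.0001
gripper_force: 0.0
```

shift_gripper(deltas=[[0,0.24,0,0,0],[0,0.24,0,0,0],[0,0.16,0,0,0]])

```text
t: 3.9
tool_pos: [0.4549, 0.2798, 0.0468]
orientation: [-3.134, -0.204, -0.004]
force: [-5.5, -0.5, 3.5]
opening: 0.0004
gripper_force: 2.2
```

Converted, 0.01 m is 0.2, 0.006 m is 0.12.

shift_gripper(deltas=[[0,0.2,0,0,0],[0,0.2,0,0,0],[0,0.2,0,0,0],[0,0.12,0,0,0],[0,0,0,0,0]])

```text
t: 4.4
tool_pos: [0.4897, 0.2844, 0.046]
orientation: [-3.134, -0.204, -0.002]
force: [-5.6, 0.5, 4.6]
opening: 0.0006
gripper_force: 2.5
```

Converted, 0.005 m is 0.1.

shift_gripper(deltas=[[0,0.1,0,0,0],[0,0.1,0,0,0],[0,0,0,0,0]])

```text
t: 4.7
tool_pos: [0.4987, 0.2855, 0.0456]
orientation: [-3.134, -0.204, -0.0]
force: [-5.6, 0.6, 3.2]
opening: 0.0006
gripper_force: 2.9
```

shift_gripper(deltas=[[0,0.08,0,0,0],[0,0.06,0,0,0],[0,0,0,0,0]])

```text
t: 5.0
tool_pos: [0.5038, 0.2862, 0.0454]
orientation: [3.135, 0.205, -0.006]
force: [-14.4, -1.5, 11.8]
opening: 0.0007
gripper_force: 7.3
```

Converted, 0.002 m is 0.04.

shift_gripper(deltas=[[0,0.04,0,0,0],[0,0,0,0,0]])

```text
t: 5.2
tool_pos: [0.5038, 0.2862, 0.0454]
orientation: [3.134, 0.205, -0.012]
force: [-24.6, -3.3, 19.2]
opening: 0.0007
gripper_force: 12.8
```

shift_gripper(deltas=[[0,-0.16,0,0,0],[0,-0.16,0,0,0],[0,-0.16,0,0,0],[0,-0.16,0,0,0],[0,-0.08,0,0,0],[0,0,0,0,0]])

```text
t: 5.8
tool_pos: [0.4715, 0.2815, 0.0449]
orientation: [-3.135, -0.204, -0.001]
force: [0.0, 0.8, -0.6]
opening: 0.0004
gripper_force: 0.0
```

Converted, -0.05 m is -1, 0.0422 m is 0.844, 0.106 rad / 1.5708 = 0.0675.

shift_gripper(deltas=[[0,0,0,-0.8,0],[0,0,0,-1,0],[0,0,0,-1,0],[0,0,0,-1,0],[0,-0.196,0.844,-0.4,0],[0,-0.196,0.844,0,0],[0,-0.196,0.844,0,0],[0,-0.196,0.844,0,0],[0,-0.196,0.844,0,0],[0,-0.196,0.844,0,0],[0,-0.196,0.844,0,0],[0,-0.196,0.844,0,0],[0,-0.196,0.844,0,0],[0,-0.196,0.844,0,0],[0,0,0,0,0.0675],[0,0,0,0,0]])

```text
t: 7.4
tool_pos: [0.4289, -0.1512, 0.2549]
orientation: [3.141, 0.029, 0.001]
force: [-0.5, 0.6, -0.7]
opening: 0.0005
gripper_force: 0.0
```

```bash
python3 - <<'E'
from h import *
for n in ("wrist","scene"):
    c=cam(n);np.save(n+"2.npy",c,allow_pickle=True);cv2.imwrite(f"pics/{n}2.png",c["image"][:,:,::-1])
s=robot.read_state();print(s["t"],s["tool_pos"],s["orientation"])
cv2.imwrite("pics/v2.png",np.hstack([cv2.resize(cv2.imread(f"pics/{n}2.png"),(400,300)) for n in ("wrist","scene")]))
E
```

```text
7.5 [ 0.42916582 -0.14960619  0.25478606] [3.14132489e+00 4.09482758e-02 6.57750454e-04]
```

View pics/v2.png

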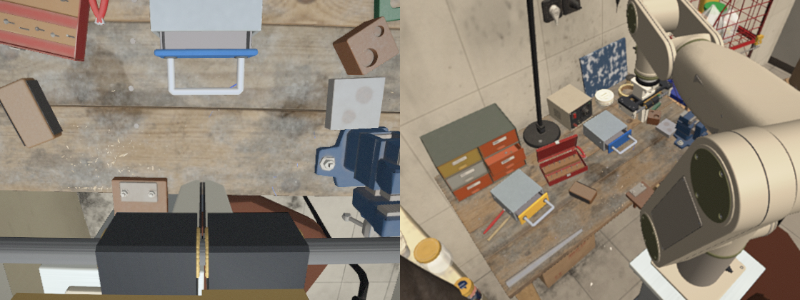

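The wrist half shows the blue panel at (289,73), its bar at (287,127), the emery block at about (40,157) and the vice at right, from about 445 px. In the scene half the yellow tray stands shut like the blue one.

```bash
cat > m3.py <<'E'
from h import *
W=np.load("wrist2.npy",allow_pickle=True).item();W1=np.load("w1.npy",allow_pickle=True).item();S=np.load("scene2.npy",allow_pickle=True).item()
im=W["image"];h=cv2.cvtColor(im,cv2.COLOR_RGB2HSV)
def big(m,b):
    x0,y0,x1,y1=b;k=np.zeros(m.shape,np.uint8);k[y0:y1,x0:x1]=m[y0:y1,x0:x1];return max(cv2.findContours(k,0,2)[0],key=cv2.contourArea)[:,0]
def rect(c,ct,z): r=cv2.minAreaRect((onplane(c,ct,z)[:,:2]*1000).astype(np.float32)); return np.round(r[0],1),np.round(r[1],1),round(r[2],1)
print("bp@60",rect(W,big(cv2.inRange(h,(100,120,50),(118,255,255)),(200,60,375,85)),.06))
m=((im.min(2)>150)).astype(np.uint8)
ct=big(m,(225,82,350,140)); q=cv2.boundingRect(ct); print(q)
b=big(m,(225,118,350,140)); print("bar",rect(W,b,.036))
g=big(cv2.inRange(h,(40,0,110),(120,40,200)),(205,0,375,50));print("roof row0 edge",(onplane(W,cv2.approxPolyN(cv2.convexHull(g),4)[0],.062)*1000).round()[:,:2].tolist())
# emery: grabcut second view, triangulate centres of tops
b=[]
for c,box,s in [(W1,(255,75,340,185),0),(W,(2,95,95,215),0)]:
    mk=np.zeros((420,560),np.uint8);x0,y0,x1,y1=box
    cv2.grabCut(c["image"].copy(),mk,(x0,y0,x1-x0,y1-y0),np.zeros((1,65)),np.zeros((1,65)),5,cv2.GC_INIT_WITH_RECT)
    k=((mk==1)|(mk==3)).astype(np.uint8); v=cv2.cvtColor(c["image"],cv2.COLOR_RGB2GRAY); k[v<100]=0; k=cv2.morphologyEx(k,cv2.MORPH_OPEN,np.ones((5,5)))
    t=max(cv2.findContours(k,0,2)[0],key=cv2.contourArea)[:,0]; print("em",rect(c,t,.029),cv2.boundingRect(t)); b.append(cv2.minAreaRect(t)[0])
P,g=tri(W1,b[0],W,b[1]);print("em tri",(P*1000).round(1),round(g*1000,1))
for p in [(448,225),(480,190),(535,180)]: print("vice",p,[(onplane(W,p,z)[0]*1000).round().tolist() for z in (0,.06,.12)])
E
python3 m3.py
```

```text
bp@60 (array([ 534.7, -154.2]), array([  9.9, 127.6]), 1.6)
(225, 82, 118, 54)
bar (array([ 487.9, -153.1]), array([ 16.5, 110.7]), 1.1)
roof row0 edge [[595.0, -220.0], [563.0, -214.0], [577.0, -129.0], [593.0, -132.0]]
em (array([449.9, 110. ]), array([91.3, 48.6]), 20.5) (269, 88, 54, 84)
em (array([449.2, 107.6]), array([94.5, 48.8]), 20.8) (2, 111, 74, 95)
em tri [450.2 109.8  26.2] 2.0
vice (448, 225) [[377.0, -347.0, 0.0], [397.0, -318.0, 60.0], [417.0, -288.0, 120.0]]
vice (480, 190) [[420.0, -378.0, 0.0], [433.0, -344.0, 60.0], [447.0, -310.0, 120.0]]
vice (535, 180) [[433.0, -441.0, 0.0], [445.0, -397.0, 60.0], [456.0, -353.0, 120.0]]
```

shift_gripper(deltas=[[0,0.81,0.06,0.4,0],[0,0.81,0.06,0.4,0],[0,0,0,0.8,0],[0,0,0,0.8,0],[0,0,0,0.6,0],[0,0,0,0.6,0],[0,0,0,0.6,0],[0,0,0,0.06,0],[0,0,0,0,0]])

```text
t: 8.4
tool_pos: [0.5098, -0.1526, 0.0413]
orientation: [-3.141, -0.042, 0.003]
force: [0.4, -0.8, 0.5]
opening: 0.0005
gripper_force: 0.0
```

shift_gripper(deltas=[[0,0.2,0,0,0],[0,0.2,0,0,0],[0,0.1,0,0,0],[0,0,0,0,0]])

```text
t: 8.8
tool_pos: [0.5366, -0.1531, 0.0435]
orientation: [3.141, 0.039, 0.001]
force: [-5.9, 1.2, 3.3]
opening: 0.0004
gripper_force: 3.0
```

Converted, 0.005 m is 0.1, 0.004 m is 0.08.

shift_gripper(deltas=[[0,0.1,0,0,0],[0,0.08,0,0,0],[0,0.06,0,0,0],[0,0,0,0,0]])

```text
t: 9.2
tool_pos: [0.5413, -0.153, 0.0432]
orientation: [-3.14, -0.038, 0.023]
force: [-47.0, 2.2, 36.1]
opening: 0.0002
gripper_force: 23.6
```

Converted, -0.009 m is -0.18, -0.007 m is -0.14.

shift_gripper(deltas=[[0,-0.14,0,0,0],[0,-0.18,0,0,0],[0,-0.18,0,0,0],[0,-0.18,0,0,0],[0,-0.18,0,0,0],[0,-0.18,0,0,0],[0,-0.18,0,0,0],[0,-0.18,0,0,0],[0,-0.18,0,0,0],[0,0,0,0,0]])

```text
t: 10.2
tool_pos: [0.467, -0.1547, 0.0414]
orientation: [-3.141, -0.037, 0.001]
force: [0.1, -0.0, 0.7]
opening: 0.0009
gripper_force: 0.0
```

shift_gripper(deltas=[[0,-0.2,0,0,0],[0,-0.2,0,0,0],[0,-0.2,0,0,0],[0,-0.2,0,0,0],[0,-0.2,0,0,0],[0,0,0,0,0]])

```text
t: 10.8
tool_pos: [0.4165, -0.1557, 0.0412]
orientation: [-3.141, -0.037, 0.002]
force: [-0.7, 0.6, 0.1]
opening: 0.0003
gripper_force: 0.0
```

Converted, -0.006 m is -0.12, -0.005 m is -0.1.

shift_gripper(deltas=[[0,-0.12,0,0,0],[0,-0.1,0,0,0],[0,-0.06,0,0,0],[0,0,0,0,0]])

```text
t: 11.2
tool_pos: [0.4082, -0.1563, 0.0424]
orientation: [3.14, 0.036, 0.016]
force: [23.5, 1.4, -18.1]
opening: 0.0002
gripper_force: 11.8
```

```bash
python3 - <<'E'
from h import *
c=cam("scene");np.save("scene3.npy",c,allow_pickle=True);cv2.imwrite("pics/s3.png",cv2.resize(c["image"][130:330,120:400,::-1],(700,500)))
E
```

```text
(no output)
```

View pics/s3.png

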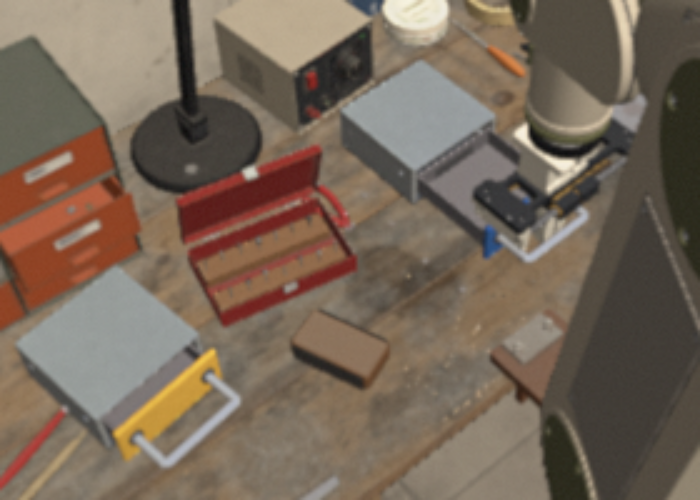

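The tray is fully open: the scene crop shows the blue tray out with the gripper at its handle, the yellow tray shut at (165,410) in crop pixels, and the emery block at (340,348). Next I'm going to the emery block.

Converted, -0.05 m is -1, -0.044 m is -0.88, -0.112 rad / 1.5708 = -0.0713.

shift_gripper(deltas=[[0,0.1,0,0,0],[0,0.08,0,0,0],[0,0,0,-0.6,0],[0,0,0,-1,0],[0,0,0,-1,0],[0.09,0.148,-0.88,0,0],[0.09,0.148,-0.88,0,0],[0.09,0.148,-0.88,0,0],[0.09,0.148,-0.88,0,0],[0.09,0.148,-0.88,0,0],[0.09,0.148,-0.88,0,0],[0.09,0,0,0,-0.0713],[0.09,0,0,0,-0.0713],[0.09,0,0,0,-0.0713],[0.09,0,0,0,0],[0.09,0,0,0,0]])

```text
t: 12.85
tool_pos: [0.4511, 0.1088, 0.1715]
orientation: [3.092, 0.557, -0.001]
force: [0.3, -0.5, -0.3]
opening: 0.084
gripper_force: 0.0
```

Converted, 0.045 m is 0.9, 0.03 m is 0.6.

shift_gripper(deltas=[[0.09,0,0,0.9,0],[0.09,0,0,0.9,0],[0.09,0,0,0.6,0],[0.09,0,0,0.42,0],[0.09,0,0,0,0]])

```text
t: 13.35
tool_pos: [0.4481, 0.1083, 0.0273]
orientation: [-3.091, -0.557, 0.011]
force: [-0.3, 0.2, 0.7]
opening: 0.0901
gripper_force: 0.0
```

shift_gripper(deltas=[[0.03,0,0,0,0],[0.03,0,0,0,0],[0.03,0,0,0,0],[0.03,0,0,0,0],[0.03,0,0,0,0]], grip_n=25)

```text
t: 13.85
tool_pos: [0.4518, 0.109, 0.0314]
orientation: [3.091, 0.562, 0.002]
force: [-0.1, 1.2, 0.1]
opening: 0.0546
gripper_force: 0.0
```

Converted, -0.04 m is -0.8, -0.03 m is -0.6.

shift_gripper(deltas=[[0.03,0,0,0,0],[0.03,0,0,0,0],[0.03,0,0,-0.4,0],[0.03,0,0,-0.6,0],[0.03,0,0,-0.8,0]])

```text
t: 14.35
tool_pos: [0.4491, 0.1086, 0.1194]
orientation: [-3.091, -0.562, 0.008]
force: [0.8, -0.1, -0.5]
opening: 0.0493
gripper_force: 25.0
```

shift_gripper(deltas=[[0.03,0,0,-0.8,0],[0.03,0,0,-0.8,0],[0.03,0,0,0,0.0713],[0.03,0,0,0,0.0713],[0.03,0,0,0,0.0713],[0.03,-0.092,0.878,0,0],[0.03,-0.092,0.878,0,0],[0.03,-0.092,0.878,0,0],[0.03,-0.092,0.878,0,0],[0.03,-0.092,0.878,0,0],[0.03,-0.092,0.878,0,0],[0.03,0,0,0,0],[0.03,0,0,0,0]])

```text
t: 15.65
tool_pos: [0.4294, -0.1557, 0.2001]
orientation: [-3.141, -0.033, 0.001]
force: [-0.2, 0.3, -1.4]
opening: 0.0496
gripper_force: 25.0
```

```bash
python3 - <<'E'
from h import *
c=cam("wrist");np.save("w4.npy",c,allow_pickle=True);cv2.imwrite("pics/w4.png",c["image"][:,:,::-1])
s=robot.read_state();print(s["t"],s["tool_pos"],s["orientation"])
E
```

```text
15.7 [ 0.42958771 -0.15470716  0.20017143] [-3.14046867e+00 -3.56319719e-02  1.30014463e-03]
```

View pics/w4.png

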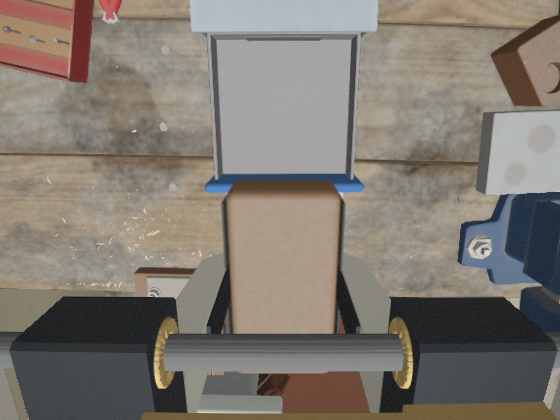

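The wrist view shows the block held straight, with its far end along row 184 from column 230 to 338. The open tray's floor spans about (216,38) to (354,176). I'll compute the offset.

```bash
python3 - <<'E'
from h import *
c=np.load("w4.npy",allow_pickle=True).item();im=c["image"];g=cv2.cvtColor(im,cv2.COLOR_RGB2HSV)
# floor: flood from middle
m=np.zeros((422,562),np.uint8);cv2.floodFill(cv2.medianBlur(im,3),m,(285,110),0,(14,)*3,(14,)*3,4|(255<<8)|cv2.FLOODFILL_FIXED_RANGE|cv2.FLOODFILL_MASK_ONLY)
ct=max(cv2.findContours(cv2.morphologyEx(m[1:-1,1:-1],cv2.MORPH_OPEN,np.ones((5,5))),0,2)[0],key=cv2.contourArea)[:,0]
r=cv2.minAreaRect((onplane(c,ct,.019)[:,:2]*1000).astype(np.float32));print("floor",r,cv2.boundingRect(ct))
b=cv2.inRange(g,(0,0,0),(255,255,255))*0
h=cv2.inRange(g,(100,120,50),(118,255,255));h[:,:200]=0;h[:165]=0;h[:,370:]=0;h[200:]=0
pc=np.argwhere(h)[:,::-1];print("panel@60",cv2.minAreaRect((onplane(c,pc,.06)[:,:2]*1000).astype(np.float32)))
for p in [(230,186),(338,184),(224,290),(343,290)]: print("block top",p,(onplane(c,p,.1987)[0]*1000).round(1))
# bar visible? roof front edge
print("roof edge",(onplane(c,[(193,30),(376,30)],.062)*1000).round().tolist())
E
```

```text
floor ((505.419677734375, -154.7723846435547), (111.18980407714844, 111.45247650146484), 1.2410874366760254) (217, 40, 134, 133)
panel@60 ((448.9420471191406, -156.07093811035156), (13.983783721923828, 127.1518783569336), 1.2914965152740479)
block top (230, 186) [ 477.4 -133.2  198.7]
block top (338, 184) [ 479.2 -177.8  198.7]
block top (224, 290) [ 429.  -129.4  198.7]
block top (343, 290) [ 430.2 -183.4  198.7]
roof edge [[560.0, -89.0, 62.0], [563.0, -220.0, 62.0]]
```

Converted, 0.04 m is 0.8, 0.0375 m is 0.75.

shift_gripper(deltas=[[0.03,0.75,0.016,0,0],[0.03,0.75,0.014,0,0],[0.03,0,0,0,0],[0.03,0,0,0.8,0],[0.03,0,0,0.8,0],[0.03,0,0,0.6,0],[0.03,0,0,0.4,0],[0.03,0,0,0.2,0],[0.03,0,0,0,0]])

```text
t: 16.6
tool_pos: [0.5038, -0.1531, 0.0593]
orientation: [-3.14, -0.04, 0.004]
force: [-0.8, 1.1, -0.5]
opening: 0.0495
gripper_force: 25.0
```

Converted, 0.004 m is 0.08.

shift_gripper(deltas=[[0.03,0,0,0.08,0],[0.03,0,0,0.08,0],[0.03,0,0,0,0]])

```text
t: 16.9
tool_pos: [0.5053, -0.1548, 0.0532]
orientation: [3.141, 0.037, 0.001]
force: [-0.3, -0.0, -1.7]
opening: 0.05
gripper_force: 25.0
```

shift_gripper(deltas=[[0.062,0,0,0,0],[0.062,0,0,0,0],[0.062,0,0,0,0]])

```text
t: 17.2
tool_pos: [0.5052, -0.1549, 0.0531]
orientation: [3.141, 0.037, 0.001]
force: [-1.3, -0.9, -0.3]
opening: 0.0614
gripper_force: 0.0
```

Converted, -0.0425 m is -0.85, -0.04 m is -0.8.

shift_gripper(deltas=[[0.062,0,0,-0.4,0],[0.062,0,0,-0.8,0],[0.062,0,0,-0.8,0],[0,0,0,-0.8,0],[0,-0.85,0,0,0],[0,-0.85,0,0,0],[0,0,0,0,0],[0,0,0,0,0]])

```text
t: 18.0
tool_pos: [0.4197, -0.157, 0.1931]
orientation: [3.141, 0.036, 0.002]
force: [2.0, -0.5, 0.3]
opening: 0.0269
gripper_force: 0.0
```

```bash
python3 - <<'E'
from h import *
c=cam("wrist");im=c["image"];cv2.imwrite("pics/w5.png",cv2.resize(im[:260,150:430,::-1],(560,520)))
g=cv2.cvtColor(im,cv2.COLOR_RGB2HSV);h=cv2.inRange(g,(100,120,50),(118,255,255));h[:,:180]=0;h[:,390:]=0;h[:120]=0;h[230:]=0
pc=np.argwhere(h)[:,::-1];print("panel@60",cv2.minAreaRect((onplane(c,pc,.06)[:,:2]*1000).astype(np.float32)))
s=robot.read_state();print(s["tool_pos"],s["orientation"])
E
```

```text
panel@60 ((447.8868713378906, -156.1533203125), (12.662199974060059, 127.04280090332031), 1.348446011543274)
[ 0.42048827 -0.15706663  0.19328168] [3.14068475e+00 3.65022006e-02 2.70999124e-03]
```

View pics/w5.png

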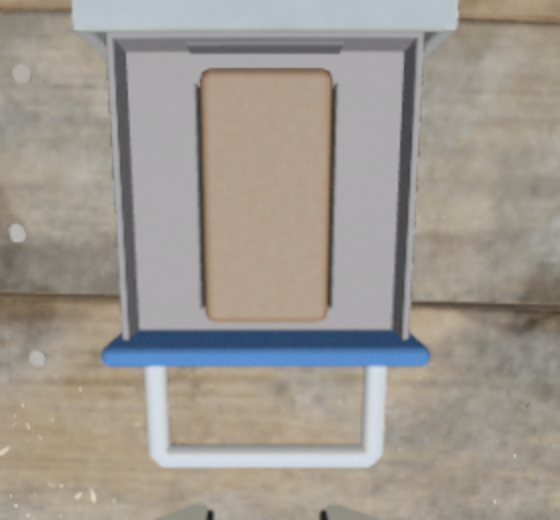

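The block lies flat, straight and centred in the open pan (crop centre about 265,195), with the panel at row 348 and the bar at row 455. Next I lower closed fingers into the handle gap and push.

Converted, 0.04 m is 0.8, 0.03 m is 0.6.

shift_gripper(deltas=[[0,0,0,0.6,0],[0,0,0,0.8,0],[0,0,0,0.6,0],[0,0,0,0.6,0],[0,0,0,0.4,0],[0,0,0,0.02,0],[0,0,0,0,0]])

```text
t: 18.75
tool_pos: [0.4206, -0.1567, 0.0418]
orientation: [-3.141, -0.038, 0.001]
force: [-0.5, -0.6, 0.6]
opening: 0.0005
gripper_force: 0.0
```

shift_gripper(deltas=[[0,0.2,0,0,0],[0,0.2,0,0,0],[0,0.2,0,0,0],[0,0.2,0,0,0],[0,0.2,0,0,0],[0,0.2,0,0,0],[0,0.2,0,0,0],[0,0.2,0,0,0],[0,0.2,0,0,0],[0,0.2,0,0,0]])

```text
t: 19.75
tool_pos: [0.5198, -0.1543, 0.0415]
orientation: [-3.141, -0.037, 0.003]
force: [-7.1, -0.3, 5.6]
opening: 0.0008
gripper_force: 3.5
```

The rows are not in the units I measure in: shifts go in shares of 50 mm and turns go in shares of 90 degrees. I convert before sending: 0.006 m is 0.12, 0.005 m is 0.1.

shift_gripper(deltas=[[0,0.12,0,0,0],[0,0.12,0,0,0],[0,0.1,0,0,0],[0,0.06,0,0,0],[0,0.04,0,0,0],[0,0,0,0,0]])

```text
t: 20.35
tool_pos: [0.5411, -0.1538, 0.0413]
orientation: [-3.141, -0.037, 0.005]
force: [-8.0, -0.7, 6.3]
opening: 0.0006
gripper_force: 4.4
```

shift_gripper(deltas=[[0,0.04,0,0,0],[0,0,0,0,0]])

```text
t: 20.55
tool_pos: [0.5412, -0.1538, 0.0413]
orientation: [-3.141, -0.037, 0.011]
force: [-20.4, 1.1, 16.4]
opening: 0.0001
gripper_force: 10.3
```

Inner stop reached at x = 0.541, as before. I'm drawing back 31 mm inside the gap, then lifting and checking.

Converted, -0.05 m is -1, -0.04 m is -0.8.

shift_gripper(deltas=[[0,-0.1,0,0,0],[0,-0.16,0,0,0],[0,-0.16,0,0,0],[0,-0.16,0,0,0],[0,-0.08,0,0,0],[0,0,0,0,0],[0,0,0,-0.6,0],[0,0,0,-1,0],[0,0,0,-1,0],[0,-0.6,0,-0.6,0],[0,-0.8,0,0,0],[0,-0.4,0.4,0,0],[0,0,0,0,0],[0,0,0,0,0]])

```text
t: 21.95
tool_pos: [0.4218, -0.1771, 0.2022]
orientation: [3.141, 0.035, 0.003]
force: [0.0, -0.1, -0.5]
opening: 0.0004
gripper_force: 0.0
```

```bash
python3 - <<'E'
from h import *
c=cam("wrist");im=c["image"];s=cam("scene")["image"]
g=cv2.cvtColor(im,cv2.COLOR_RGB2HSV);h=cv2.inRange(g,(100,120,50),(118,255,255));h[:,:150]=0;h[:,420:]=0;h[200:]=0
l,lab,st,ce=cv2.connectedComponentsWithStats(h);i=1+np.argmax(st[1:,4]);pc=np.argwhere(lab==i)[:,::-1]
print("panel@60",cv2.minAreaRect((onplane(c,pc,.06)[:,:2]*1000).astype(np.float32)))
cv2.imwrite("pics/end.png",np.hstack([cv2.resize(a[:,:,::-1],(400,300)) for a in (im,s[130:340,120:400])]))
E
```

```text
panel@60 ((533.970947265625, -154.2272491455078), (10.615877151489258, 127.5429458618164), 1.2153334617614746)
```

View pics/end.png

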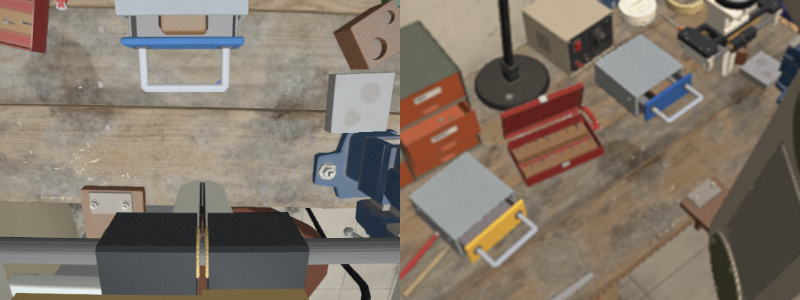

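The blue panel is back at x = 0.534, its original latched place, with the block visible inside. The yellow tray is shut, the bystander blocks are untouched and the arm is clear, so I'm handing in.

```bash
python3 -c "
from plant import robot
print(robot.close_job())"
```

```text
the job is handed in; nothing more can be done
None
```

Job handed in after about 22 s: the yellow tray is pushed shut, the blue tray is shut again with the sanding block flat and lengthwise inside, and the two bystander blocks were left alone; the last pictures show both trays shut.

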